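# Check-gauge the press pump through its tilted nipple

## Task

On the hand pump of the lab press, slide the flat steel cover all the way open to bare the tilted test nipple in the compartment below it. Then take the hand-held check gauge that stands on the bench, press the coupler at its lower end squarely onto the nipple until it snaps, and go on pushing against the nipple's spring until it is fully home. Finish while still gripping the gauge and holding it pressed home there; leave the cover open and the other things on the bench where they are.

Things in the scene. Friction and masses are not known exactly. Their poses are not given: they have to be found in the camera images.
- cover (a joint): Slide of the flat cover over the nipple's compartment, m: 0 = shut over the nipple, 0.092 = fully open at its stop; starts 0 to 0.03 open. Friction about 2 N; stays where it is left. It opens along +y of cover_handle.
- cover_handle (a point): Centre of the steel bar handle on the cover; moves with it. Bar 50 mm along x, 12 mm thick along y, 24 mm high along z; the top of the 4 mm cover plate (82 x 84 mm) is 12 mm below this point. z: normal of the service face, 25 degrees from vertical, leaning to the robot; y: opening direction; x: up the slope. Axes parallel to those of nipple_seat.
- nipple_seat (a point): Centre of the round washer (34 mm diameter) at the nipple's foot, 46 mm below the service face; fixed to the pump, whose place and heading vary. z: the nipple's axis, outwards, 25 degrees from vertical, leaning to the robot. Fully home: the coupler's mouth rests on this washer, axes in line. Compartment 72 x 72 mm, centred on the nipple; the slide strips at its edge stand 54 mm above this point.
- nipple_tip (a point): Tip of the nipple's brass spring pin when out, fixed 41.5 mm from the seat along z (same axes). Steel stem 11 mm in diameter to 32 mm above the seat, pin 5 mm in diameter beyond; four sprung catch balls 18 mm above the seat (18 mm across).
- valve_pin (a joint): Travel of the nipple's spring pin, m: 0 = out, about 0.006 with the coupler home. Pushing on, the balls resist with some 6 to 8 N at 13 to 9 mm above the seat, then snap; the pin is met at 6.5 mm, resists with 2 N plus 0.8 N per mm, about 7 N at home. Let go, the coupler springs back to about 4.5 mm above the seat and sags aside (pin 0.001 to 0.002).
- coupler_grip (a point): Hand-held check gauge (loose, about 0.3 kg, 116 mm tall, round, standing upright on its mouth): point in its black grip sleeve, on its axis, 85 mm above the mouth. Sleeve 30 mm in diameter from 61 mm above the mouth up to the small dial on top, at 116 mm. Below it a steel flange, 48 mm in diameter, 55 to 61 mm above the mouth, on which fingertips can push.
- coupler_mouth (a point): Centre of the coupler's mouth, the lower end face of the same gauge; z points from the mouth to the dial. Outer diameter 36 mm up to the flange. The bore flares to about 20 mm at the mouth, is 14 mm wide inside and 35 mm deep.
- sieve_pan: Bystander: open round steel pan, about 140 mm diameter, 40 mm high, origin at its underside.
- jar: Bystander: amber glass jar, 60 mm diameter, 80 mm high, origin at its underside.
- die: Bystander: dark steel cylinder, 50 mm diameter, 55 mm high, origin at its underside.
- spray: Bystander: green spray bottle, 72 mm diameter, 192 mm high, origin at its underside.

How it is judged:
On the way, in this order (a step that is already met when the one before it is completed fails the run):
1. the cover is slid fully open, the gauge not yet on the nipple (value of joint cover above 0.08 m and value of joint valve_pin below 0.001 m), for 0.2 s.
2. the coupler is snapped on and pressed home against the spring (value of joint valve_pin above 0.004 m and z of coupler_mouth in the frame of nipple_seat below 0.003 m and distance between coupler_mouth and nipple_seat below 0.005 m and angle between the z axis of coupler_mouth and the z axis of nipple_seat, either way round below 0.12 rad and contact force between coupler and the fingers above 1 N and value of joint cover above 0.08 m), for 0.5 s.
At the end, for the whole second after the job is handed in: The fingers still bear on the gauge (over 1 N) and hold it home: spring pin in by more than 4 mm (let go, it returns to under 2 mm), mouth within 5 mm of the seat and under 3 mm above it, axes within 0.12 rad, cover open by more than 80 of its 92 mm (all of step 2); the arm keeps its last pose, push and grip.
It fails at once if the steel pan is moved more than 30 mm (distance of sieve_pan from where it was at the start of the episode above 0.03 m).
It fails at once if the jar is moved more than 30 mm (distance of jar from where it was at the start of the episode above 0.03 m).
It fails at once if the steel cylinder is moved more than 30 mm (distance of die from where it was at the start of the episode above 0.03 m).
It fails at once if the spray bottle is moved more than 30 mm (distance of spray from where it was at the start of the episode above 0.03 m).
It also fails if it takes over 58 s, if anything falls off the work surface, if the arm or the gripper's body presses on something with over 40 N, if the wrist force passes 120 N, or if a joint passes its speed limit or range.

## Robot

A 7-joint arm with a two-finger parallel gripper is mounted at the origin on the work surface. World frame = base frame: x ahead of the robot, y to its left, z up, the work surface at z = 0. Lengths are in m, angles in rad, forces in N, time in s.
With the tool pointing down it reaches from about 0.4 to 0.875 m from the base axis. Payload 6.5 kg.
Tool frame: the origin (TCP) lies midway between the tips of the shut fingers; the grasp point (between the pads) lies 19 mm behind it; x points along the fingers, z is the direction in which the jaws open and shut, and the axes are right-handed (so a half turn about x gives the same grasp; the last joint's range is limited). The gripper opens to 88 mm and grips with 3 to 60 N. Pads are 18 mm wide; open, the fingers measure 123 mm over their backs; the gripper's body (75 mm by 187 mm) begins 45 mm behind the grasp point.
Start: joints at [1.272, 0.536, -0.004, 1.538, 0.003, 1.067, -0.071], TCP at [0.15, -0.632, 0.239] pointing down, gripper open.
Joint ranges: [-2.7, 2.7], [-0.37, 2.16], [-1.27, 1.26], [0.24, 2.4], [-1.31, 4.45], [0.19, 1.91], [-2.76, 2.76]. Speed limits (rad/s): [2.39, 2.39, 3.14, 3.14, 3.14, 3.14, 3.14].

## Interface

Orientations are given as a unit quaternion [x, y, z, w].
In Python, from cell import r, cams, workorder, spotter gives the robot as it stands.
- The arm moves only by the tool servo_tool, never from a script. Its argument "steps" is a list of rows, each a list of 5 numbers: the finger opening in mm, from 0 to 88.1, then the shift along the world's x, y, z scaled (see below), then the turn about the world's z scaled (see below). A call has 1 to 20 rows; each row is the pose to reach, as a shift and turn from the pose measured when the call began, turning the shorter way round; what a row does not reach only later rows make up. The controller multiplies each number of a shift by 1 m and each number of a turn by 180 degrees. A row lasts 1/10 s, in which the tool goes at most 50 mm and 8.59 degrees, less where a joint would pass 70% of its speed; a pose out of reach is approached as far as the arm can. A call with a number of a shift or a turn outside -1 to 1 is refused whole. A call with a gripper value outside its range is refused whole. The fingers move at their own pace and stop on an object; "force" is the grip in N (left out, the last holds). Time passes only in rows, so rows that repeat a pose let the fingers close. It gives the time, the measured TCP pose, the force and the opening at its end, in the units of the state.
- r.state(): the state, without advancing time (a new reading comes with each control period).
- cams.read_camera(name): name is "scene" or "top" or "wrist"; returns a dict with "frame" (420x560x3 uint8, blue, green, red), "vfov" (degrees; the focal length in pixels is half the picture's height over the tangent of half this angle, whatever the lens; pixels are square), "cx", "cy" (the principal point, pixels), "k1" (the pictures are not rectified: a ray, as slopes to the right and down, at radius r is drawn at 1 + k1 r^2 times it, then the intrinsics apply), "R" (3x3) and "t" (3): a world point X has camera coordinates R X + t. Camera axes: x right, y down, z forward; pixel columns grow to the right and rows downward; lengths in m; the calibration is good to about 2 mm. A picture is of the moment at which its call begins. There is no depth.
- workorder.close_job(): hands the job in, once; it reports no verdict.
Trained networks look in the newest picture that a camera, given by its name, has taken for a name from the list of things; names that differ only in an ending like _2 or _b are one class to them, and where a whole thing is asked for, a point or a joint stands for the part that bears it (a point fixed in the world has none). Each returns a list of dicts, best first, with "conf" (0 to 1); they miss things now and then, are a little off and sometimes report something else, mostly with a low value. They report only what shows in the picture. A call takes as long as a camera call.
- spotter.find_in(camera, label): "xy" ([column, row] in pixels, amid what is visible of it).
- spotter.pinpoint(camera, label): "xy" ([column, row] in pixels: a listed point, or the origin of a listed thing).
The state is a dict: "time": time; "q": joint angles; "qvel": joint speeds; "effort": joint torques, N m; "tcp_pos": TCP position; "orientation": TCP orientation; "wrist_force": force on the tool from outside, world axes, zero at the start; "moment": the same for the moment, N m; "opening": finger opening in m.
Only numpy, scipy, OpenCV 4.12 (cv2) and the standard library are available. Lean on these libraries where they do the work, as an engineer would, in place of code of your own. Each camera call takes 0.05 s, during which the arm holds its last target.

## Working session

There is one attempt and no reset: what is moved stays moved. The work goes in short steps, Python scripts to look and compute and a tool call to move; the robot and the scene stay as the last step left them, time stands still between calls to the robot, and variables do not carry over. Pictures are saved under pics/ and viewed, and the job is handed in when it is done.

Besides the shell and the picture viewer there is one more tool, called as name(argument=value, ...) on one line, values as JSON. servo_tool: Moves the arm, as the interface text tells. Shifts and turns lie within -1 to 1; 1 stands for 1 m of shift or 180 degrees of turn. Its arguments: {"type":"object","properties":{"steps":{"type":"array"},"force":{"type":"number"}},"required":["steps"]}

```bash
ls; mkdir -p pics; cat > h.py <<'E'
import numpy as np, cv2
from cell import r, cams, workorder, spotter
def shot(n,f):
    d=cams.read_camera(n); cv2.imwrite('pics/'+f,d['frame']); return d
def ray(d,xy):
    f=d['frame'].shape[0]/2/np.tan(np.radians(d['vfov'])/2)
    p=(np.array(xy,float)-[d['cx'],d['cy']])/f
    u=p.copy()
    for _ in range(20): u=p/(1+d['k1']*(u@u))
    R=np.array(d['R']);t=np.array(d['t'])
    v=R.T@np.array([u[0],u[1],1]); return -R.T@t, v/np.linalg.norm(v)
def proj(d,X):
    f=d['frame'].shape[0]/2/np.tan(np.radians(d['vfov'])/2)
    c=np.array(d['R'])@np.array(X)+np.array(d['t']); u=c[:2]/c[2]
    return u*(1+d['k1']*(u@u))*f+[d['cx'],d['cy']]
def tri(rs):
    A=np.zeros((3,3));b=np.zeros(3)
    for o,v in rs:
        P=np.eye(3)-np.outer(v,v);A+=P;b+=P@o
    X=np.linalg.solve(A,b)
    return X,[np.linalg.norm((np.eye(3)-np.outer(v,v))@(X-o)) for o,v in rs]
def atz(rr,z):
    o,v=rr; return o+v*(z-o[2])/v[2]
E
python3 - <<'E'
from h import *
np.set_printoptions(precision=4,suppress=True)
s=r.state();print({k:np.round(v,3) for k,v in s.items()})
D={}
for n in ['scene','top','wrist']:
    D[n]=shot(n,n+'0.png'); d=D[n]; print(n,d['vfov'],d['k1'],-np.array(d['R']).T@d['t'])
for l in ['cover_handle','nipple_seat','nipple_tip','coupler_grip','coupler_mouth','sieve_pan','jar','die','spray']:
    rs=[]
    for n in D:
        p=spotter.pinpoint(n,l)[:2]
        print(l,n,[(np.round(x['xy'],1),round(x['conf'],2)) for x in p])
        if p and p[0]['conf']>.4: rs.append(ray(D[n],p[0]['xy']))
    if len(rs)>1: print('  ',*tri(rs))
print(r.state()['time'])
E
```

```text
pics
{'time': np.float64(0.0), 'q': array([ 1.272,  0.537, -0.004,  1.539,  0.003,  1.067, -0.071]), 'qvel': array([ 0.001, -0.001, -0.001, -0.002,  0.001, -0.001, -0.   ]), 'effort': array([  0.001, -57.097,   0.991, -25.16 ,  -0.056,   0.018,   0.   ]), 'tcp_pos': array([ 0.15 , -0.632,  0.238]), 'orientation': array([ 0.439,  0.555, -0.438,  0.554]), 'wrist_force': array([-0.492, -0.422, -0.197]), 'moment': array([0.035, 0.013, 0.004]), 'opening': np.float64(0.088)}
scene 50.98013382304329 -0.13563950802430125 [ 1.021  -0.6739  1.1042]
top 56.02431701522075 -0.07896901328592551 [0.3901 0.0023 1.1838]
wrist 61.77480192090792 -0.07226462378431588 [ 0.2298 -0.6131  0.3836]
cover_handle scene [(array([277.4, 209.3]), 0.67), (array([266.4, 332. ]), 0.32)]
cover_handle top [(array([264.1, 221.9]), 0.69)]
cover_handle wrist []
   [0.5101 0.0147 0.1007] [np.float64(0.0001336251163644639), np.float64(0.0001336251163644156)]
nipple_seat scene [(array([281.1, 226.4]), 0.36)]
nipple_seat top []
nipple_seat wrist []
nipple_tip scene [(array([274.5, 219.2]), 0.36)]
nipple_tip top [(array([262.7
[... 511 characters left out ...]
0.3049  0.1132] [np.float64(0.06478002976838242), np.float64(0.06478002976838232)]
jar scene [(array([207.6, 361.6]), 0.93)]
jar top [(array([407. , 187.7]), 0.75), (array([358.6, 165. ]), 0.73)]
jar wrist []
   [ 0.6255 -0.4339 -0.0152] [np.float64(0.00250853740341592), np.float64(0.002508537403416173)]
die scene [(array([301.6, 148.4]), 0.75)]
die top [(array([137.8, 277.7]), 0.85)]
die wrist []
   [ 0.3506  0.3897 -0.0049] [np.float64(0.007319523425012662), np.float64(0.0073195234250128475)]
spray scene [(array([372., 173.]), 0.67)]
spray top [(array([130.7, 192.4]), 0.81)]
spray wrist []
   [ 0.619   0.4303 -0.007 ] [np.float64(0.003999631438926808), np.float64(0.003999631438926551)]
1.5
```

View pics/scene0.png

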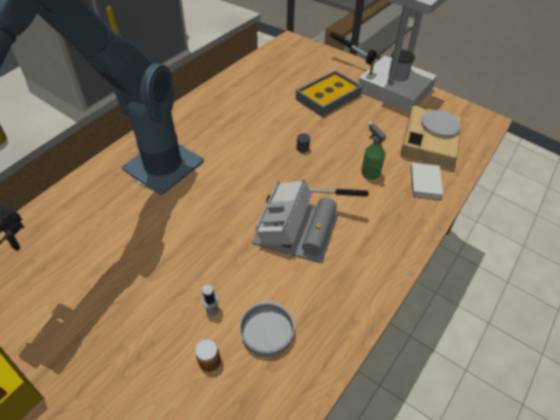

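View pics/top0.png

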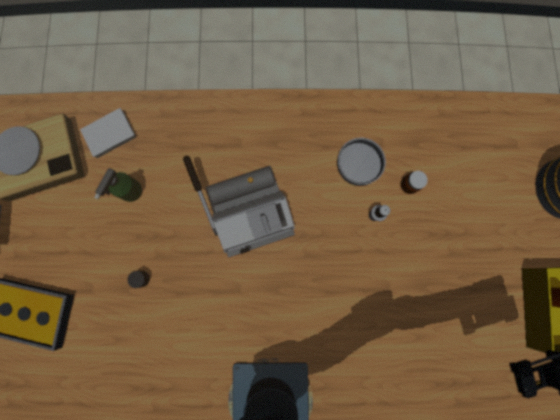

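```bash
python3 -c "
import cv2
a=cv2.imread('pics/top0.png')[150:300,190:340];b=cv2.imread('pics/scene0.png')[140:290,200:350]
cv2.imwrite('pics/z0.png',cv2.resize(cv2.hconcat([a,b]),None,fx=2.66,fy=2.66,interpolation=2))"
```

```text
(no output)
```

View pics/z0.png

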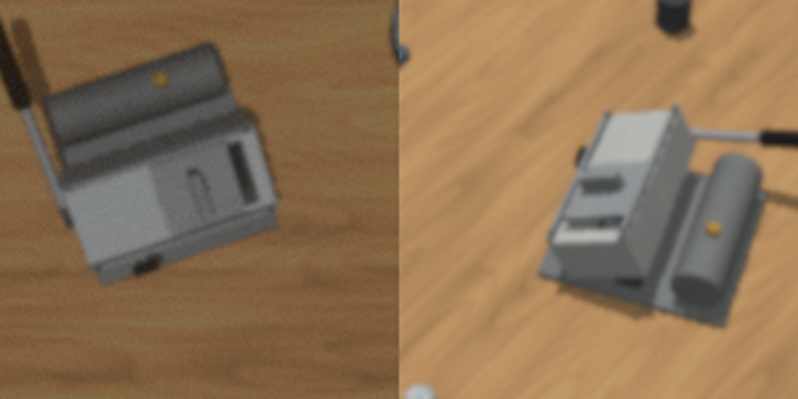

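```bash
python3 - <<'E'
from h import *
from scipy.spatial.transform import Rotation as Ro
s=r.state();M=Ro.from_quat(s['orientation']).as_matrix();print(M.round(3),s['q'])
d=shot('wrist','w1.png');print(np.array(d['R']).round(3), (-np.array(d['R']).T@d['t']-s['tcp_pos']).round(3))
t=cams.read_camera('top')
for xy in [(381,211),(372,216),(264,222)]: print(xy,[atz(ray(t,xy),z).round(3) for z in (0,.085,.13)])
E
```

```text
[[-0.     0.973  0.231]
 [-0.     0.231 -0.973]
 [-1.    -0.     0.   ]] [ 1.27182992  0.53636431 -0.00437776  1.53791924  0.00257829  1.06728491
 -0.07117168]
[[ 0.231 -0.973  0.001]
 [-0.923 -0.219  0.318]
 [-0.309 -0.074 -0.948]] [0.08  0.019 0.146]
(381, 211) [array([ 0.552, -0.341,  0.   ]), array([ 0.54 , -0.317,  0.085]), array([ 0.534, -0.304,  0.13 ])]
(372, 216) [array([ 0.537, -0.313,  0.   ]), array([ 0.526, -0.29 ,  0.085]), array([ 0.521, -0.278,  0.13 ])]
(264, 222) [array([0.521, 0.016, 0.   ]), array([0.511, 0.015, 0.085]), array([0.506, 0.015, 0.13 ])]
```

View pics/w1.png

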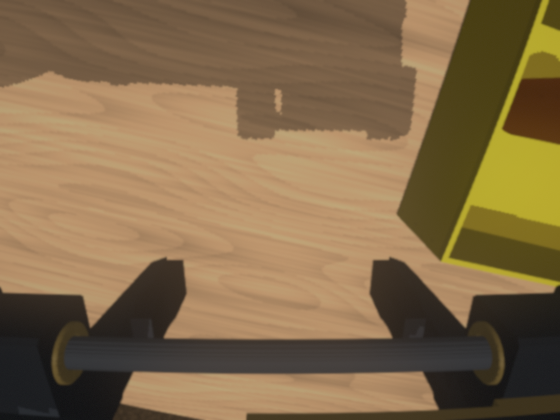

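servo_tool(steps=[[88, 0.02, 0.04, 0.05, 0], [88, 0.35, 0.63, 0.1, 0.022], [88, 0.35, 0.63, 0.1, 0.022], [88, 0.35, 0.63, 0.1, 0.022], [88, 0.35, 0.63, 0.1, 0.022], [88, 0.35, 0.63, 0.1, 0.022], [88, 0.35, 0.63, 0.1, 0.022], [88, 0.35, 0.63, 0.1, 0.022], [88, 0.35, 0.63, 0.1, 0.022], [88, 0.35, 0.63, 0.1, 0.022], [88, 0.35, 0.63, 0.1, 0.022], [88, 0.35, 0.63, 0.1, 0.022], [88, 0.35, 0.63, 0.1, 0.022], [88, 0.35, 0.63, 0.1, 0.022], [88, 0.35, 0.63, 0.1, 0.022], [88, 0.35, 0.63, 0.1, 0.022], [88, 0.35, 0.63, 0.1, 0.022], [88, 0.35, 0.63, 0.1, 0.022]])

```text
time: 3.4
tcp_pos: [0.4994, -0.004, 0.3385]
orientation: [0.419, 0.569, -0.42, 0.569]
wrist_force: [0.1, 0.5, -0.4]
opening: 0.0877
```

```bash
python3 - <<'E'
from h import *
np.set_printoptions(precision=4,suppress=True)
D={n:shot(n,n+'2.png') for n in ['scene','wrist']}
for l in ['cover_handle','nipple_seat','nipple_tip']:
    rs=[]
    for n in D:
        p=spotter.pinpoint(n,l)[:2]
        print(l,n,[(np.round(x['xy'],1),round(x['conf'],2)) for x in p])
        if p and p[0]['conf']>.4: rs.append(ray(D[n],p[0]['xy']))
    if len(rs)>1: print('  ',*tri(rs))
s=r.state();print(s['time'],s['tcp_pos'])
E
```

```text
cover_handle scene [(array([273.4, 208.5]), 0.57)]
cover_handle wrist [(array([265.6, 157.5]), 0.95)]
   [0.5042 0.0098 0.1029] [np.float64(0.0044136880621211735), np.float64(0.004413688062121153)]
nipple_seat scene [(array([214. , 311.2]), 0.51), (array([281.7, 227.3]), 0.42)]
nipple_seat wrist []
nipple_tip scene [(array([276.1, 219.6]), 0.51)]
nipple_tip wrist []
3.8 [ 0.4999 -0.0029  0.3388]
```

View pics/wrist2.png

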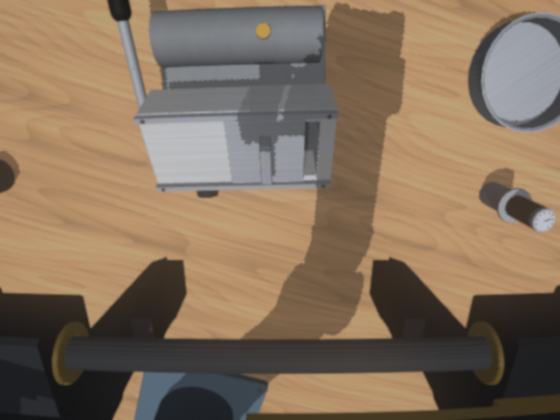

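```bash
python3 - <<'E'
from h import *
np.set_printoptions(precision=4,suppress=True)
d=shot('wrist','w3.png')
p=spotter.pinpoint('wrist','cover_handle')
print(p[0])
for z in (.08,.1,.12,.14): print(z,atz(ray(d,p[0]['xy']),z))
a=[137,117];b=[336,118];c=[331,184];e=[157,188]
for z in (.08,.1,.12,.14):
  for u,v in((a,b),(e,c)):
    U=atz(ray(d,u),z);V=atz(ray(d,v),z); w=U-V; print(z,U,V,np.linalg.norm(w),np.degrees(np.arctan2(-w[0],w[1])))
im=cv2.imread('pics/w3.png')[70:220,120:360];cv2.imwrite('pics/w3z.png',cv2.resize(im,None,fx=3.3,fy=3.3,interpolation=2))
E
```

```text
Traceback (most recent call last):
IndexError: list index out of range
```

```bash
python3 - <<'E'
from h import *
np.set_printoptions(precision=4,suppress=True)
d=shot('wrist','w3.png')
for z in (.08,.1,.12,.14): print(z,atz(ray(d,(265.5,157.5)),z))
a=[137,117];b=[336,118];c=[331,184];e=[157,188]
for z in (.08,.1,.12,.14):
  for u,v in((a,b),(e,c)):
    U=atz(ray(d,u),z);V=atz(ray(d,v),z); w=U-V; print(z,U,V,np.linalg.norm(w),np.degrees(np.arctan2(-w[0],w[1])))
im=cv2.imread('pics/w3.png')[70:220,120:360];cv2.imwrite('pics/w3z.png',cv2.resize(im,None,fx=3.3,fy=3.3,interpolation=2))
E
```

```text
0.08 [0.5046 0.0131 0.08  ]
0.1 [0.5083 0.0136 0.1   ]
0.12 [0.5119 0.014  0.12  ]
0.14 [0.5156 0.0144 0.14  ]
0.08 [0.5064 0.166  0.08  ] [ 0.5713 -0.0497  0.08  ] 0.22528350631941374 16.75408575669071
0.08 [0.431  0.1273 0.08  ] [ 0.4974 -0.0704  0.08  ] 0.208499399301474 18.58233024128507
0.1 [0.51   0.1589 0.1   ] [ 0.5717 -0.0461  0.1   ] 0.2141434442946673 16.75408575669071
0.1 [0.4383 0.122  0.1   ] [ 0.5014 -0.0658  0.1   ] 0.19818929591979276 18.582330241285035
0.12 [0.5135 0.1518 0.12  ] [ 0.572  -0.0426  0.12  ] 0.20300338226992093 16.754085756690706
0.12 [0.4456 0.1168 0.12  ] [ 0.5054 -0.0612  0.12  ] 0.18787919253811158 18.582330241285046
0.14 [0.5171 0.1447 0.14  ] [ 0.5724 -0.0391  0.14  ] 0.19186332024517447 16.754085756690706
0.14 [0.4529 0.1116 0.14  ] [ 0.5094 -0.0567  0.14  ] 0.17756908915643035 18.582330241285064
```

View pics/w3z.png

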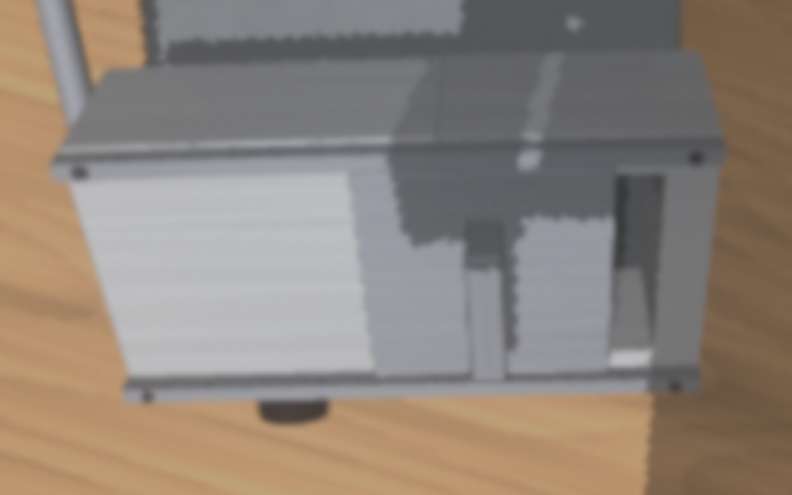

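servo_tool(steps=[[40, 0.009, 0.017, -0.05, 0.001], [40, 0.009, 0.017, -0.1, 0.001], [40, 0.009, 0.017, -0.15, 0.001], [40, 0.009, 0.017, -0.2, 0.001], [40, 0.009, 0.017, -0.21, 0.001], [40, 0.009, 0.017, -0.21, 0.001]])

```text
time: 4.55
tcp_pos: [0.5079, 0.0145, 0.1277]
orientation: [0.417, 0.571, -0.419, 0.569]
wrist_force: [0.0, 1.3, -0.1]
opening: 0.0422
```

```bash
python3 - <<'E'
from h import *
np.set_printoptions(precision=4,suppress=True)
d=shot('wrist','w4.png');t=cams.read_camera('top')
p=spotter.pinpoint('wrist','cover_handle');print(p[:2])
pt=spotter.pinpoint('top','cover_handle');print(pt[:2])
if p:
  for z in (.09,.1,.11): print(z,atz(ray(d,p[0]['xy']),z))
print(r.state()['tcp_pos'])
E
```

```text
[]
[]
[0.5109 0.0146 0.1312]
```

View pics/w4.png

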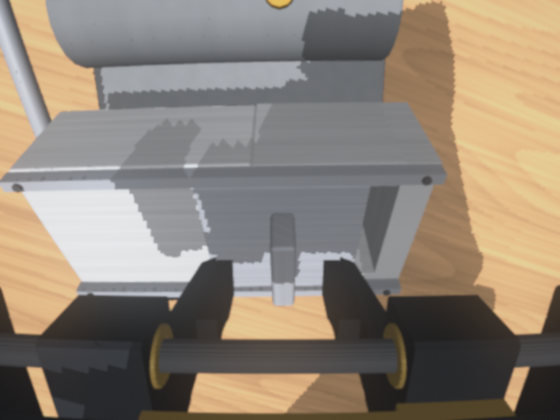

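```bash
cat >> h.py <<'E'
def frame(h=17.5):
    a=np.radians(h);b=np.radians(25)
    xh=np.array([np.cos(a),np.sin(a),0]);y=np.array([-np.sin(a),np.cos(a),0]);k=np.array([0,0,1.])
    x=xh*np.cos(b)+k*np.sin(b); z=-xh*np.sin(b)+k*np.cos(b)
    return x,y,z
E
python3 - <<'E'
from h import *
np.set_printoptions(precision=1,suppress=True)
d=cams.read_camera('wrist'); 
im=d['frame']
def box(c,im,col):
    x,y,z=frame(); P=[]
    for sx,sy,sz in [(1,1,1),(1,-1,1),(-1,-1,1),(-1,1,1),(-1,1,-1),(-1,-1,-1)]:
        P.append(proj(d,c+x*.025*sx+y*.006*sy+z*.012*sz))
    print(np.array(P))
    cv2.polylines(im,[np.round(np.array(P)*1).astype(int)],True,col,1)
box(np.array([.509,.0135,.103]),im,(0,0,255))
cv2.imwrite('pics/w5.png',cv2.resize(im[150:350,180:400],None,fx=3,fy=3))
E
```

```text
[[265.7 240.1]
 [291.1 240. ]
 [288.7 298.1]
 [267.7 298.1]
 [268.4 264.7]
 [287.7 264.6]]
```

View pics/w5.png

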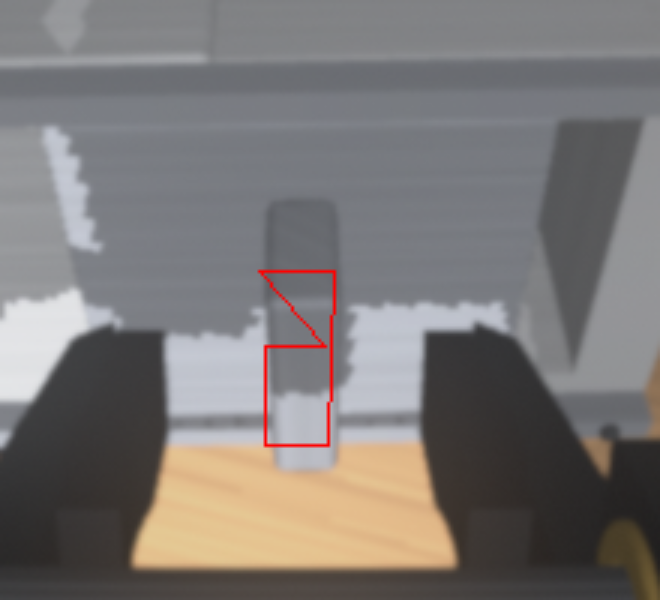

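```bash
python3 - <<'E'
from h import *
from scipy.optimize import least_squares
np.set_printoptions(precision=4,suppress=True)
d=cams.read_camera('wrist')
obs=np.array([[268.3,250],[292.7,250],[292,306],[271.5,306]])
x,y,z=frame()
def f(c): return (np.array([proj(d,c+x*.025*a+y*.006*b+z*.012) for a,b in[(1,1),(1,-1),(-1,-1),(-1,1)]])-obs).ravel()
s=least_squares(f,[.509,.0135,.103]);print(s.x,s.fun)
for z0 in (.095,.1,.105,.11):
  s=least_squares(lambda c:f([c[0],c[1],z0]),[.509,.0135]);print(z0,s.x,abs(s.fun).max())
s=r.state();print(s['tcp_pos'],s['time'])
E
```

```text
[0.5042 0.0105 0.1028] [ 0.5234  0.1359  1.2503  0.0899 -0.9424 -0.1622 -1.204  -0.1132]
0.095 [0.5002 0.0091] 1.5642431457844168
0.1 [0.5028 0.01  ] 1.093924343043966
0.105 [0.5053 0.0109] 1.4397134361246913
0.11 [0.5079 0.0117] 1.8951528868552714
[0.5104 0.0144 0.1307] 4.85
```

servo_tool(steps=[[40, -0.005, -0.004, -0.015, 0], [40, -0.005, -0.004, -0.03, 0], [40, -0.005, -0.004, -0.03, 0], [5, -0.005, -0.004, -0.03, 0], [5, -0.005, -0.004, -0.03, 0], [5, -0.005, -0.004, -0.03, 0], [5, -0.005, -0.004, -0.03, 0], [5, -0.005, -0.004, -0.03, 0]], force=20)

```text
time: 5.65
tcp_pos: [0.5059, 0.0106, 0.1013]
orientation: [0.419, 0.569, -0.417, 0.572]
wrist_force: [-1.0, -0.2, 5.0]
opening: 0.0121
```

servo_tool(steps=[[5, -0.003, 0.01, 0.001, 0], [5, -0.006, 0.019, 0.001, 0], [5, -0.009, 0.029, 0.001, 0], [5, -0.012, 0.038, 0.001, 0], [5, -0.015, 0.048, 0.001, 0], [5, -0.018, 0.057, 0.001, 0], [5, -0.02, 0.064, 0.001, 0], [5, -0.022, 0.07, 0.001, 0], [5, -0.022, 0.07, 0.001, 0]])

```text
time: 6.55
tcp_pos: [0.4835, 0.0774, 0.1015]
orientation: [0.418, 0.568, -0.419, 0.572]
wrist_force: [6.7, -9.1, -24.7]
opening: 0.012
```

servo_tool(steps=[[5, 0, 0, -0.001, 0], [5, 0, 0.002, -0.002, 0], [5, -0.001, 0.005, -0.002, 0], [5, -0.002, 0.008, -0.002, 0], [5, -0.002, 0.008, -0.002, 0]])

```text
time: 7.05
tcp_pos: [0.4836, 0.0775, 0.1012]
orientation: [0.417, 0.564, -0.424, 0.573]
wrist_force: [1.9, -24.0, 5.3]
opening: 0.0119
```

```bash
python3 - <<'E'
from h import *
d=shot('wrist','w6.png');s=r.state();print(s['time'],s['tcp_pos'])
E
```

```text
7.1 [0.48357962 0.07755729 0.10122665]
```

View pics/w6.png

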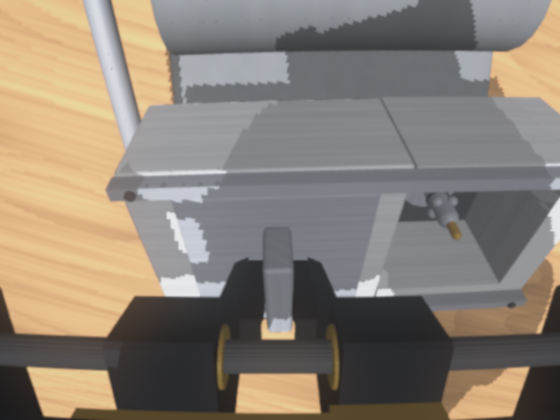

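servo_tool(steps=[[40, 0, -0.001, 0, 0], [40, 0, -0.001, 0, 0], [40, 0, -0.001, 0.01, 0], [60, 0, -0.001, 0.05, 0], [70, 0.01, -0.03, 0.09, 0], [70, 0.026, -0.078, 0.13, 0], [70, 0.026, -0.078, 0.13, 0], [70, 0.026, -0.078, 0.13, 0]])

```text
time: 7.9
tcp_pos: [0.5114, -0.0012, 0.2338]
orientation: [0.419, 0.562, -0.423, 0.574]
wrist_force: [0.0, 0.4, -1.0]
opening: 0.0699
```

```bash
python3 - <<'E'
from h import *
np.set_printoptions(precision=4,suppress=True)
D={n:shot(n,n+'7.png') for n in ['wrist','scene','top']}
for l in ['cover_handle','nipple_seat','nipple_tip']:
    rs=[]
    for n in D:
        p=spotter.pinpoint(n,l)[:2]
        print(l,n,[(np.round(x['xy'],1),round(x['conf'],2)) for x in p])
        if p and p[0]['conf']>.4: rs.append(ray(D[n],p[0]['xy']))
    if len(rs)>1: print('  ',*tri(rs))
s=r.state();print(s['time'],s['tcp_pos'])
import pickle;pickle.dump(D,open('D7.pkl','wb'))
im=D['wrist']['frame'][80:330,180:480];cv2.imwrite('pics/w7z.png',cv2.resize(im,None,fx=2.4,fy=2.4,interpolation=2))
E
```

```text
cover_handle wrist [(array([172.1, 207.2]), 0.98)]
cover_handle scene [(array([282. , 195.2]), 0.76)]
cover_handle top [(array([243.1, 228.4]), 0.58)]
   [0.4869 0.0723 0.1055] [np.float64(0.00784503950852393), np.float64(0.005626728772291948), np.float64(0.005002759138442942)]
nipple_seat wrist [(array([284.8, 154. ]), 0.59)]
nipple_seat scene [(array([282.3, 224.6]), 0.47)]
nipple_seat top []
   [ 0.5423 -0.0019  0.0681] [np.float64(0.0005187738773151173), np.float64(0.0005187738773152965)]
nipple_tip wrist [(array([284.3, 180.4]), 0.9), (array([529.6, 227.3]), 0.31)]
nipple_tip scene [(array([276.9, 219.9]), 0.46)]
nipple_tip top []
   [ 0.5236 -0.0066  0.0819] [np.float64(0.000994453938369549), np.float64(0.0009944539383695038)]
8.5 [ 0.5095 -0.0002  0.231 ]
```

View pics/w7z.png

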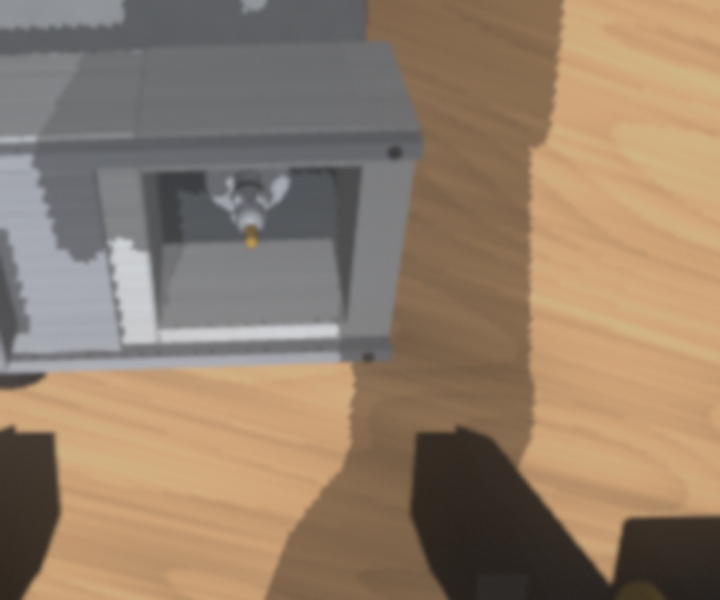

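servo_tool(steps=[[80, -0.03, -0.04, 0.02, 0], [80, -0.05, -0.09, 0.04, 0], [80, -0.05, -0.11, 0.04, 0], [80, -0.05, -0.11, 0.04, 0]])

```text
time: 8.9
tcp_pos: [0.4588, -0.115, 0.2718]
orientation: [0.419, 0.562, -0.426, 0.572]
wrist_force: [-0.7, -0.1, -0.5]
opening: 0.0799
```

```bash
python3 - <<'E'
from h import *
import pickle
np.set_printoptions(precision=4,suppress=True)
D=pickle.load(open('D7.pkl','rb'))
d=shot('wrist','w8.png');D['w8']=d
out={}
for l in ['cover_handle','nipple_seat','nipple_tip','coupler_mouth','coupler_grip']:
    p=spotter.pinpoint('wrist',l)[:2]
    print(l,[(np.round(x['xy'],1),round(x['conf'],2)) for x in p]); out[l]=p[0]['xy'] if p else None
if out['nipple_tip'] is not None: print(tri([ray(d,out['nipple_tip']),ray(D['wrist'],(284.5,180.7))]))
if out['cover_handle'] is not None: print(tri([ray(d,out['cover_handle']),ray(D['wrist'],(172.1,207.2))]))
pickle.dump(D,open('D7.pkl','wb'))
s=r.state();print(s['time'],s['tcp_pos'])
im=d['frame'][0:250,80:380];cv2.imwrite('pics/w8z.png',cv2.resize(im,None,fx=2.4,fy=2.4,interpolation=2))
E
```

```text
cover_handle [(array([67.3, 96.9]), 0.82)]
nipple_seat [(array([189.9,  66.3]), 0.67)]
nipple_tip []
coupler_mouth []
coupler_grip [(array([491.2, 164.3]), 0.86)]
(array([0.4857, 0.0744, 0.1166]), [np.float64(0.001501835945639886), np.float64(0.0015018359456399715)])
9.2 [ 0.4597 -0.1088  0.2707]
```

View pics/w8.png

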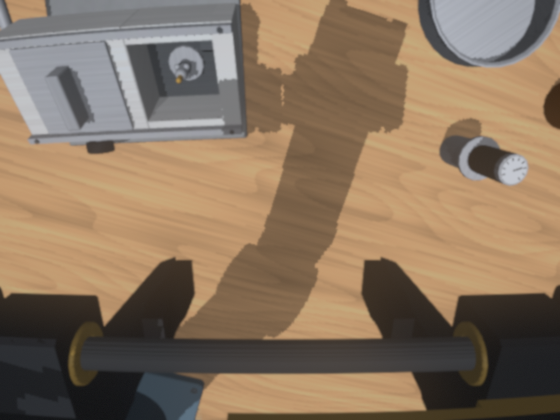

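View pics/w8z.png

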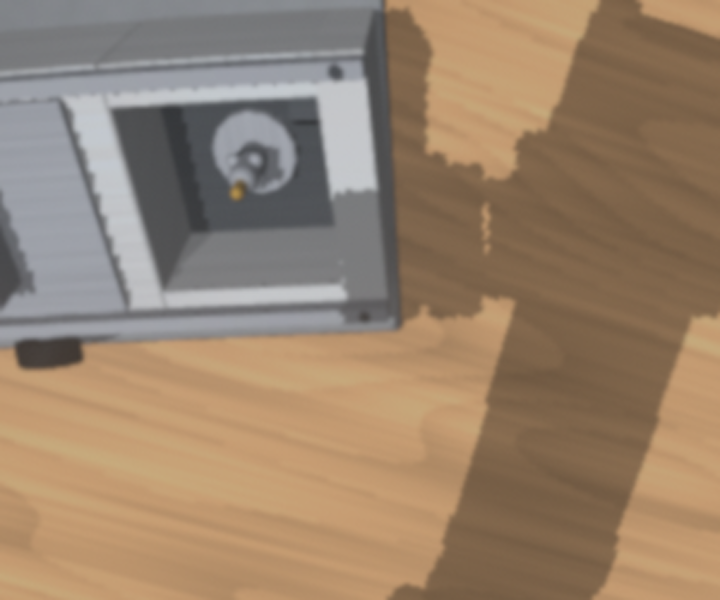

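```bash
python3 - <<'E'
from h import *
import pickle
from scipy.optimize import least_squares
np.set_printoptions(precision=4,suppress=True)
D=pickle.load(open('D7.pkl','rb'))
a,b=D['wrist'],D['w8']
print(tri([ray(a,(284.5,180.7)),ray(b,(178.3,80.4))]))
def f(p):
    x,y,z=frame(p[3]); s=p[:3]; t=s+z*.0415
    return np.concatenate([proj(a,t)-(284.5,180.7),proj(b,t)-(178.3,80.4),proj(b,s)-(185.8,62.9),[(p[3]-17.5)*1.]])
s=least_squares(f,[.536,0,.05,17.5]);print(s.x,s.fun)
x,y,z=frame(s.x[3]);print('tip',s.x[:3]+z*.0415,'handle open',s.x[:3]+z*.062+y*.092)
# gauge
print([atz(ray(b,(491.2,164.3)),h) for h in (.085,)], atz(ray(b,(512,170)),.116),atz(ray(b,(478,158)),.055))
E
```

```text
(array([ 0.5233, -0.0068,  0.0859]), [np.float64(4.622307906248008e-05), np.float64(4.622307906234461e-05)])
[ 0.5401 -0.0014  0.0487 17.5757] [-0.0117  0.0021 -0.2122 -0.0427  0.2465  0.0451  0.0757]
tip [ 0.5234 -0.0067  0.0863] handle open [0.4873 0.0784 0.1049]
[array([ 0.5363, -0.3186,  0.085 ])] [ 0.5376 -0.3193  0.116 ] [ 0.5381 -0.3215  0.055 ]
```

```bash
python3 - <<'E'
from h import *
from scipy.spatial.transform import Rotation as Ro
s=r.state();M=Ro.from_quat(s['orientation']).as_matrix();print(M.round(3),np.degrees(np.arctan2(M[1,1],M[0,1])),np.degrees(np.arctan2(M[0,2],-M[1,2])),s['tcp_pos'])
E
```

```text
[[ 0.004  0.955  0.295]
 [-0.015  0.295 -0.955]
 [-1.    -0.     0.015]] 17.177453165840166 17.177684982703028 [ 0.45965686 -0.1087737   0.27072096]
```

servo_tool(steps=[[70, 0.02, -0.05, -0.01, 0.002], [70, 0.04, -0.09, -0.02, 0.002], [70, 0.055, -0.14, -0.04, 0.002], [70, 0.077, -0.18, -0.06, 0.002], [70, 0.077, -0.21, -0.07, 0.002], [70, 0.077, -0.21, -0.07, 0.002], [70, 0.077, -0.21, -0.07, 0.002]])

```text
time: 9.9
tcp_pos: [0.5367, -0.318, 0.1998]
orientation: [0.415, 0.567, -0.421, 0.574]
wrist_force: [-0.4, 0.4, 0.2]
opening: 0.0695
```

```bash
python3 - <<'E'
from h import *
np.set_printoptions(precision=4,suppress=True)
d=shot('wrist','w9.png')
for l,z in [('coupler_mouth',0),('coupler_grip',.085)]:
    p=spotter.pinpoint('wrist',l)[:2]
    for x in p: print(l,np.round(x['xy'],1),round(x['conf'],2),atz(ray(d,x['xy']),z))
s=r.state();print(s['time'],s['tcp_pos'])
for z in(0,.055,.085,.116): print(z,proj(d,[.537,-.319,z]))
E
```

```text
coupler_mouth [279.  177.6] 0.56 [ 0.5373 -0.3224  0.    ]
coupler_grip [282.2 201.2] 0.59 [ 0.5391 -0.3228  0.085 ]
coupler_grip [416.4 119.9] 0.48 [ 0.6284 -0.3981  0.085 ]
10.05 [ 0.5375 -0.3166  0.2013]
0 [275.6921 176.911 ]
0.055 [276.298  191.8068]
0.085 [276.7264 202.3374]
0.116 [277.2745 215.8035]
```

View pics/w9.png

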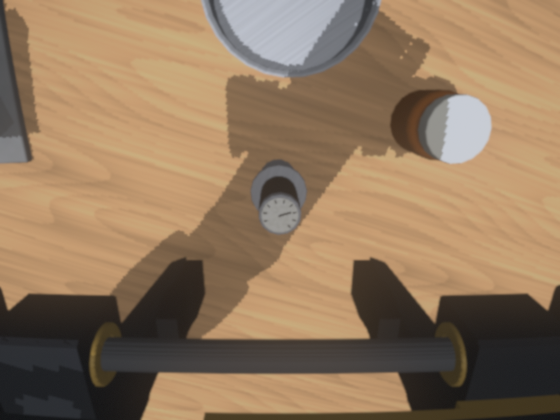

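servo_tool(steps=[[70, 0, -0.004, -0.04, 0], [70, 0, -0.004, -0.08, 0], [70, 0, -0.004, -0.115, 0], [70, 0, -0.004, -0.132, 0], [70, 0, -0.004, -0.132, 0], [20, 0, -0.004, -0.132, 0], [20, 0, -0.004, -0.132, 0], [20, 0, -0.004, -0.132, 0], [20, 0, -0.004, -0.132, 0], [20, 0, -0.004, -0.132, 0], [20, 0, -0.004, -0.132, 0]], force=10)

```text
time: 11.15
tcp_pos: [0.5377, -0.3204, 0.0698]
orientation: [0.414, 0.567, -0.42, 0.575]
wrist_force: [-1.6, 1.2, 5.0]
opening: 0.0299
```

```bash
python3 - <<'E'
from h import *
d=shot('wrist','w10.png');s=r.state();print(s['time'],s['tcp_pos'],s['wrist_force'],s['opening'])
E
```

```text
11.2 [ 0.53772635 -0.3203877   0.06982934] [-0.61638643  2.18863155  5.32159868] 0.029612308472062174
```

View pics/w10.png

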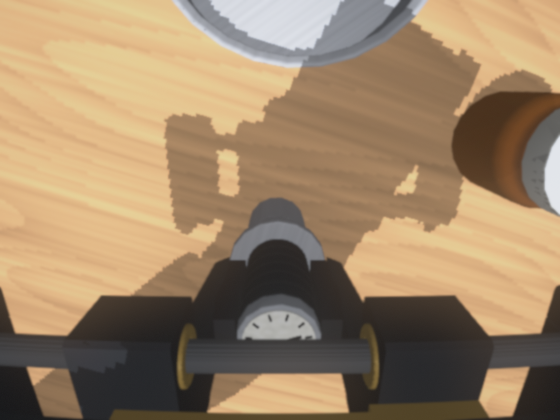

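servo_tool(steps=[[20, -0.004, -0.001, 0, 0], [20, -0.008, -0.002, 0, 0], [20, -0.012, -0.004, 0, 0], [20, -0.016, -0.005, 0.001, 0], [20, -0.02, -0.006, 0.001, 0], [20, -0.024, -0.007, 0, 0], [20, -0.028, -0.009, 0, 0], [20, -0.032, -0.01, 0, 0], [20, -0.037, -0.012, -0.001, 0], [20, -0.037, -0.012, -0.001, 0]])

```text
time: 12.2
tcp_pos: [0.4991, -0.3323, 0.0688]
orientation: [0.414, 0.567, -0.42, 0.575]
wrist_force: [-1.0, 2.8, 7.2]
opening: 0.0296
```

```bash
python3 - <<'E'
from h import *
d=shot('wrist','w11.png');s=r.state();print(s['time'],s['tcp_pos'],s['wrist_force'],s['opening'])
E
```

```text
12.25 [ 0.49937175 -0.33223793  0.06882558] [-1.2769345   4.6508698   7.13368761] 0.029276448247215706
```

View pics/w11.png

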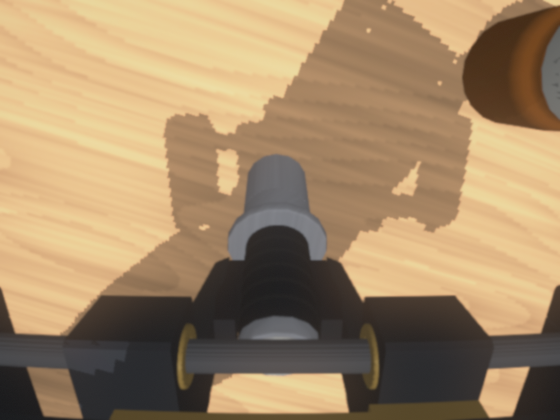

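```bash
cat >> h.py <<'E'
def circ(c,ax,rad,n=60):
    ax=ax/np.linalg.norm(ax); u=np.cross(ax,[0,1,.3]);u/=np.linalg.norm(u);v=np.cross(ax,u)
    return [c+rad*(np.cos(a)*u+np.sin(a)*v) for a in np.linspace(0,2*np.pi,n)]
def draw(d,im,mouth,ax,col=(0,0,255)):
    for h,rad in [(0,.018),(.055,.018),(.055,.024),(.061,.024),(.116,.015)]:
        P=np.array([proj(d,q) for q in circ(mouth+ax*h,ax,rad)])
        cv2.polylines(im,[np.round(P*16).astype(int)],True,col,1,cv2.LINE_AA,4)
def taxis(th,h=17.5):
    a=np.radians(h);t=np.radians(th); return np.array([-np.sin(t)*np.cos(a),-np.sin(t)*np.sin(a),np.cos(t)])
E
python3 - <<'E'
from h import *
d=cams.read_camera('wrist');s=r.state()
gp=s['tcp_pos']+[0,0,.019]
ims=[]
for th in (20,25,30):
    im=d['frame'].copy(); draw(d,im,gp-taxis(th)*.088,taxis(th)); ims.append(cv2.resize(im[130:360,190:370],None,fx=1.45,fy=1.45))
    print(th,(gp-taxis(th)*.088))
cv2.imwrite('pics/w12.png',cv2.hconcat(ims))
E
```

```text
20 [ 0.52819332 -0.32314184  0.00514252]
25 [ 0.53495769 -0.32100905  0.00808039]
30 [ 0.54145211 -0.31896136  0.01162524]
```

View pics/w12.png

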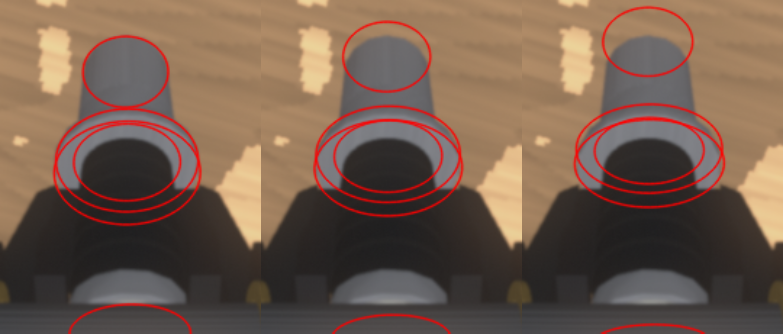

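servo_tool(steps=[[20, -0.003, -0.001, 0, 0], [20, -0.006, -0.002, -0.001, 0], [20, -0.009, -0.003, -0.001, 0], [20, -0.01, -0.003, -0.001, 0]])

```text
time: 12.7
tcp_pos: [0.4887, -0.3359, 0.0675]
orientation: [0.414, 0.567, -0.421, 0.574]
wrist_force: [2.2, 0.3, -0.8]
opening: 0.0295
```

```bash
python3 - <<'E'
from h import *
d=cams.read_camera('wrist');s=r.state();print(s['time'],s['tcp_pos'],s['wrist_force'])
gp=s['tcp_pos']+[0,0,.019]
ims=[]
for th in (22,24,26):
    im=d['frame'].copy(); draw(d,im,gp-taxis(th)*.088,taxis(th)); ims.append(cv2.resize(im[130:360,190:370],None,fx=1.45,fy=1.45))
cv2.imwrite('pics/w13.png',cv2.hconcat(ims))
E
```

```text
12.75 [ 0.48867128 -0.33590272  0.06751207] [ 1.85800139 -0.20521317 -0.27279951]
```

View pics/w13.png

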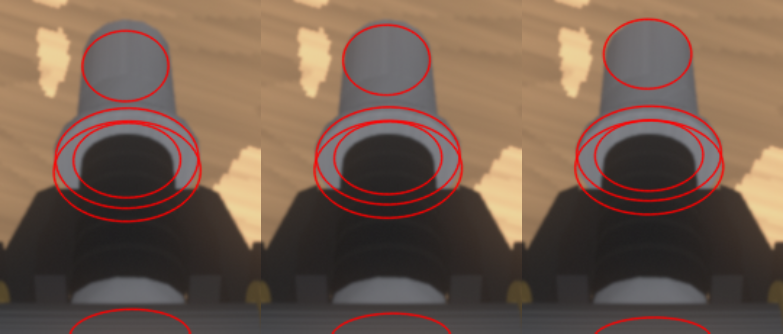

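servo_tool(steps=[[20, 0, 0, 0, 0], [20, 0, 0, 0.02, 0], [20, 0, 0, 0.06, 0], [20, 0, 0.02, 0.1, 0], [20, -0.003, 0.06, 0.14, 0], [20, -0.006, 0.11, 0.17, 0], [20, -0.008, 0.16, 0.18, 0], [20, -0.008, 0.2, 0.18, 0], [20, -0.008, 0.24, 0.18, 0], [20, -0.008, 0.28, 0.16, 0], [20, -0.008, 0.316, 0.13, 0], [20, -0.008, 0.316, 0.12, 0], [20, -0.008, 0.316, 0.12, 0]], force=30)

```text
time: 14.05
tcp_pos: [0.4788, -0.0201, 0.1856]
orientation: [0.412, 0.569, -0.421, 0.574]
wrist_force: [-0.5, -1.4, -1.8]
opening: 0.0288
```

```bash
python3 - <<'E'
from h import *
d=shot('wrist','w14.png');s=r.state();print(s['time'],s['tcp_pos'],s['wrist_force'],s['opening'])
gp=s['tcp_pos']+[0,0,.019]
ims=[]
for th in (24,26,28):
    im=d['frame'].copy(); draw(d,im,gp-taxis(th)*.088,taxis(th)); 
    x,y,z=frame(17.6);S=np.array([.540,-.0014,.0487])
    for h in (0,.018,.032,.0415):
        p=proj(d,S+z*h); cv2.circle(im,tuple(np.round(p).astype(int)),2,(0,255,0),1)
    ims.append(cv2.resize(im[80:360,190:370],None,fx=1.45,fy=1.45))
cv2.imwrite('pics/w14o.png',cv2.hconcat(ims))
E
```

```text
14.1 [ 0.47982803 -0.0210555   0.18676277] [ 0.55923106  0.25025805 -3.23740696] 0.029066717304015378
```

View pics/w14o.png

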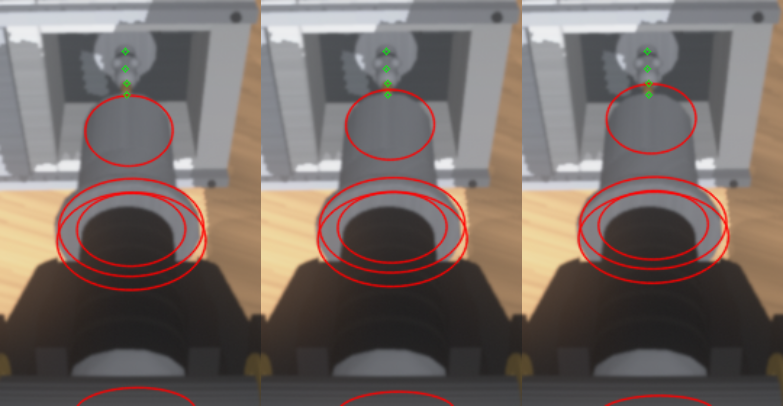

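View pics/w14.png

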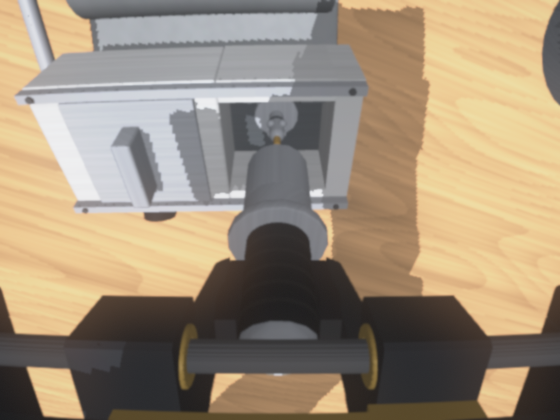

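View then.

servo_tool(steps=[[20, -0.002, 0, -0.016, 0], [20, 0.001, 0.001, -0.026, 0], [20, 0.0025, 0.0015, -0.032, 0], [20, 0.0025, 0.0015, -0.032, 0]])

```text
time: 14.5
tcp_pos: [0.4825, -0.0201, 0.1544]
orientation: [0.414, 0.567, -0.422, 0.573]
wrist_force: [0.0, 0.5, -2.7]
opening: 0.029
```

```bash
cat > ov.py <<'E'
from h import *
import sys
d=cams.read_camera('wrist');s=r.state();print(s['time'],s['tcp_pos'],s['wrist_force'],s['moment'],s['opening'])
gp=s['tcp_pos']+[0,0,.019]
ims=[]
x,y,z=frame(17.6);S=np.array([.540,-.0014,.0487])
for th in (24,26.5,29):
    im=d['frame'].copy(); ax=taxis(th);m=gp-ax*.088
    print(th,'mouth in seat frame',np.round([(m-S)@x,(m-S)@y,(m-S)@z],4))
    if th>24:
      draw(d,im,m,ax)
      for h in (0,.018,.032,.0415):
        p=proj(d,S+z*h); cv2.circle(im,tuple(np.round(p).astype(int)),2,(0,255,0),1)
    ims.append(cv2.resize(im[80:360,190:370],None,fx=1.45,fy=1.45))
cv2.imwrite('pics/'+sys.argv[1],cv2.hconcat(ims))
E
python3 ov.py w15.png
```

```text
14.55 [ 0.48261009 -0.01993336  0.15482615] [-0.31453406 -0.17661144 -1.95283228] [-0.02523309  0.02817402 -0.03840333] 0.02936145609247811
24 mouth in seat frame [-0.0033 -0.0004  0.0509]
26.5 mouth in seat frame [ 0.0005 -0.0004  0.0509]
29 mouth in seat frame [ 0.0044 -0.0004  0.0511]
```

View pics/w15.png

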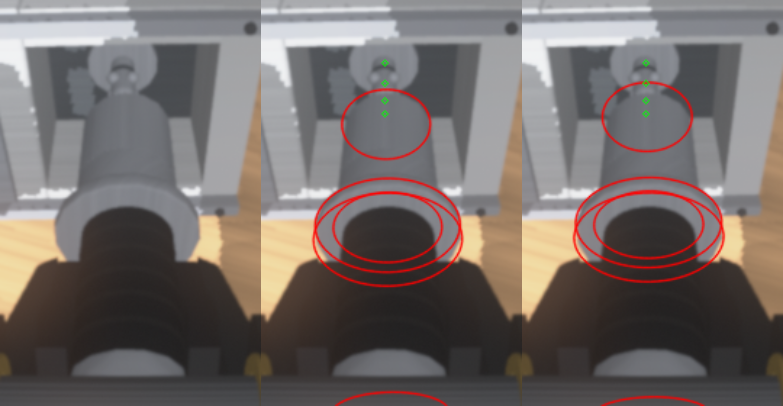

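servo_tool(steps=[[20, 0.002, 0.0006, -0.0045, 0], [20, 0.004, 0.0013, -0.009, 0], [20, 0.006, 0.0019, -0.0136, 0], [20, 0.008, 0.0025, -0.018, 0], [20, 0.01, 0.003, -0.0227, 0], [20, 0.01, 0.003, -0.0227, 0]], force=15)

```text
time: 15.15
tcp_pos: [0.4925, -0.0168, 0.1315]
orientation: [0.413, 0.568, -0.422, 0.573]
wrist_force: [-0.2, 0.8, -2.5]
opening: 0.0292
```

```bash
python3 ov.py w16.png
```

```text
15.2 [ 0.49245133 -0.01680821  0.13174081] [ 0.57628825 -1.28589046 -2.69382352] [-0.00051697  0.06927193  0.02027261] 0.029594172267951496
24 mouth in seat frame [-0.0037 -0.0004  0.0256]
26.5 mouth in seat frame [ 0.0001 -0.0004  0.0256]
29 mouth in seat frame [ 0.004  -0.0004  0.0258]
```

View pics/w16.png

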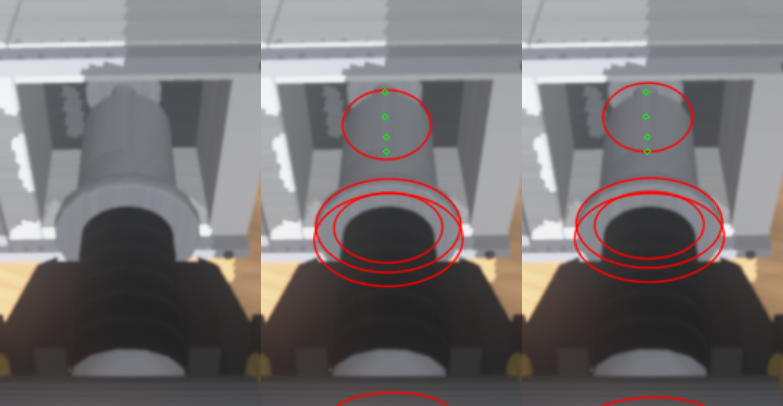

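servo_tool(steps=[[20, 0.0016, 0.0005, -0.0036, 0], [20, 0.0032, 0.001, -0.0073, 0], [20, 0.0048, 0.0015, -0.011, 0], [20, 0.0048, 0.0015, -0.011, 0]])

```text
time: 15.6
tcp_pos: [0.4978, -0.0145, 0.1206]
orientation: [0.414, 0.568, -0.421, 0.574]
wrist_force: [-0.8, 2.1, 0.8]
opening: 0.03
```

servo_tool(steps=[[20, 0.001, 0.0003, -0.0023, 0], [20, 0.002, 0.0006, -0.0045, 0], [20, 0.002, 0.0006, -0.0045, 0]], force=25)

```text
time: 15.9
tcp_pos: [0.5, -0.0137, 0.1157]
orientation: [0.414, 0.568, -0.421, 0.574]
wrist_force: [3.5, 2.0, -7.1]
opening: 0.0291
```

```bash
python3 ov.py w17.png
```

```text
15.95 [ 0.49995734 -0.01369882  0.11573111] [ 2.23120224  1.75624683 -7.30887425] [ 0.57779079 -0.52272975  0.05151357] 0.02935407706667849
24 mouth in seat frame [-0.0031  0.0003  0.0077]
26.5 mouth in seat frame [0.0007 0.0003 0.0077]
29 mouth in seat frame [0.0045 0.0003 0.0079]
```

View pics/w17.png

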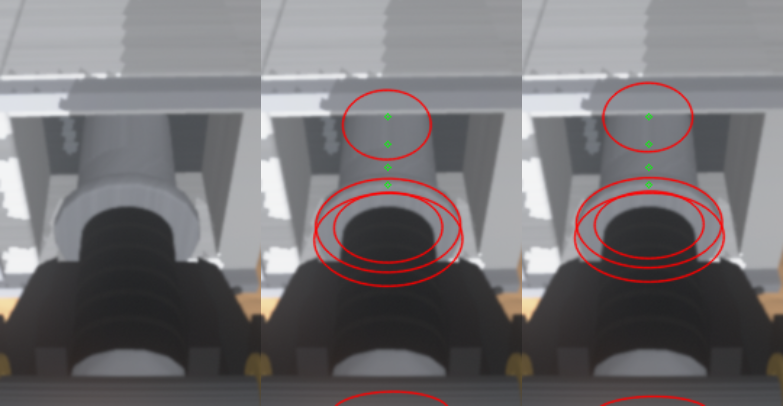

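servo_tool(steps=[[20, 0.001, 0.0003, -0.0023, 0], [20, 0.002, 0.0006, -0.0045, 0], [20, 0.002, 0.0006, -0.0045, 0]], force=40)

```text
time: 16.25
tcp_pos: [0.5015, -0.0137, 0.1112]
orientation: [0.413, 0.568, -0.422, 0.573]
wrist_force: [-1.9, -0.3, 2.8]
opening: 0.0289
```

servo_tool(steps=[[20, 0.0006, 0.0002, -0.0014, 0], [20, 0.0012, 0.0004, -0.0027, 0], [20, 0.0012, 0.0004, -0.0027, 0]])

```text
time: 16.55
tcp_pos: [0.5012, -0.0141, 0.1104]
orientation: [0.412, 0.568, -0.423, 0.573]
wrist_force: [-14.5, -2.7, 32.3]
opening: 0.029
```

```bash
python3 ov.py w18.png
```

```text
16.6 [ 0.50116877 -0.01413034  0.11040938] [-14.47653122  -2.21669644  30.71355412] [0.03863112 2.58525533 0.10388822] 0.02920673851702345
24 mouth in seat frame [-0.0045 -0.0005  0.0024]
26.5 mouth in seat frame [-0.0006 -0.0005  0.0024]
29 mouth in seat frame [ 0.0032 -0.0005  0.0026]
```

View pics/w18.png

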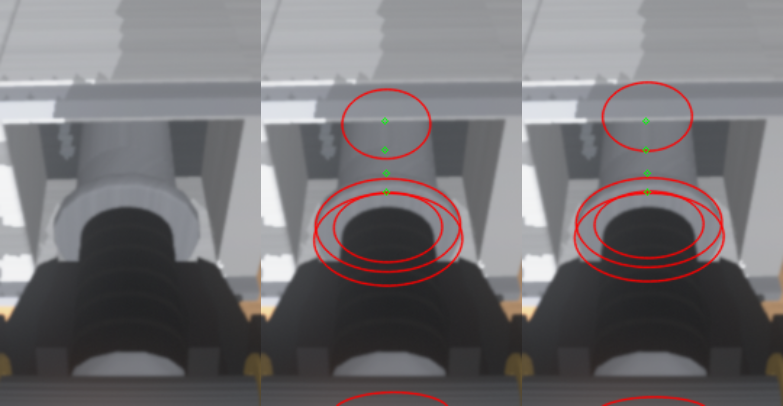

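servo_tool(steps=[[20, 0.0005, 0.0002, -0.0012, 0], [20, 0.0005, 0.0002, -0.0012, 0], [20, 0.0005, 0.0002, -0.0012, 0], [20, 0.0005, 0.0002, -0.0012, 0], [20, 0.0005, 0.0002, -0.0012, 0], [20, 0.0005, 0.0002, -0.0012, 0], [20, 0.0005, 0.0002, -0.0012, 0], [20, 0.0005, 0.0002, -0.0012, 0]])

```text
time: 17.4
tcp_pos: [0.5012, -0.014, 0.1106]
orientation: [0.412, 0.568, -0.424, 0.573]
wrist_force: [-9.2, -0.2, 19.9]
opening: 0.0292
```

```bash
python3 ov.py w19.png; python3 - <<'E'
from h import *
np.set_printoptions(precision=4,suppress=True)
D={n:shot(n,n+'20.png') for n in ['scene','top','wrist']}
for l in ['cover_handle','coupler_mouth','coupler_grip']:
    rs=[]
    for n in D:
        p=spotter.pinpoint(n,l)[:1]
        print(l,n,[(np.round(x['xy'],1),round(x['conf'],2)) for x in p])
        if p and p[0]['conf']>.4: rs.append(ray(D[n],p[0]['xy']))
    if len(rs)>1: print('  ',*tri(rs))
s=r.state();print(s['time'],s['tcp_pos'],s['wrist_force'])
cv2.imwrite('pics/s20z.png',cv2.hconcat([cv2.resize(D['scene']['frame'][130:290,200:350],None,fx=2.6,fy=2.6,interpolation=2),cv2.resize(D['top']['frame'][130:290,190:340],None,fx=2.6,fy=2.6,interpolation=2)]))
E
```

```text
17.45 [ 0.50116247 -0.01400346  0.11062224] [-9.41044716  0.80535766 20.99201772] [0.35728608 1.57696362 0.16168269] 0.029006566695559646
24 mouth in seat frame [-0.0043 -0.0003  0.0026]
26.5 mouth in seat frame [-0.0005 -0.0003  0.0026]
29 mouth in seat frame [ 0.0033 -0.0003  0.0028]
cover_handle scene [(array([282.6, 190.4]), 0.86)]
cover_handle top [(array([241.2, 229.6]), 0.97)]
cover_handle wrist [(array([ 82.9, 252.5]), 0.69)]
   [0.4866 0.0754 0.1147] [np.float64(0.0025000619310036614), np.float64(0.0017762950094910683), np.float64(0.0018356716660977003)]
coupler_mouth scene [(array([282.5, 229.5]), 0.55)]
coupler_mouth top []
coupler_mouth wrist [(array([278.7, 167.2]), 0.63)]
   [ 0.5406 -0.0033  0.0463] [np.float64(0.002932704841489724), np.float64(0.0029327048414897108)]
coupler_grip scene [(array([278.6, 227.9]), 0.69)]
coupler_grip top [(array([408.3, 185.8]), 0.4)]
coupler_grip wrist [(array([274.8, 291.2]), 0.96)]
   [ 0.5181 -0.0203  0.0926] [np.float64(0.031147668727520596), np.float64(0.031147668727520558)]
18.05 [ 0.5012 -0.014   0.1106] [-9.4355 -0.0397 20.7986]
```

View pics/s20z.png

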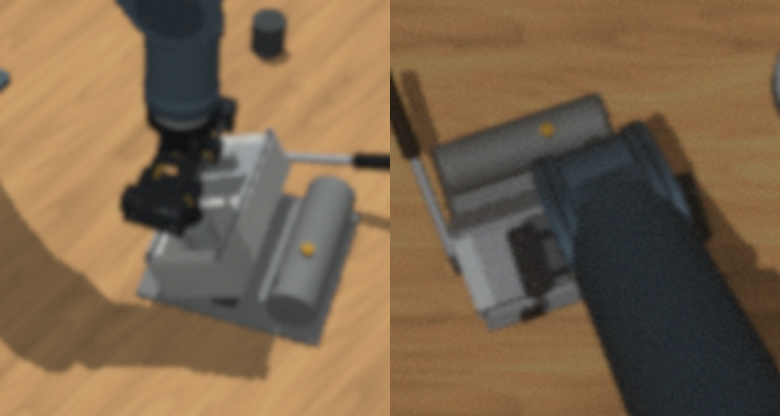

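View pics/wrist20.png

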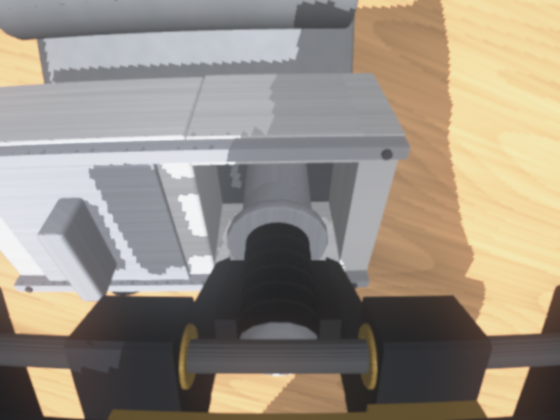

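```bash
python3 -c "
from h import *
s=r.state();print(s['time'],s['tcp_pos'],s['wrist_force'],s['opening'])
print(workorder.close_job())
s=r.state();print(s['time'],s['tcp_pos'],s['wrist_force'],s['opening'])"
```

```text
18.05 [ 0.50118262 -0.01399549  0.11063105] [-9.43550976 -0.03966556 20.79863866] 0.028950448762302097
the job is handed in; nothing more can be done
None
the job is handed in; nothing more can be done
```

I slid the cover open to its stop, pressed the gauge's coupler onto the nipple until it snapped, and handed the job in at about 18 s. The gauge was still gripped and pressed home. No verdict was reported.

**Cover:** I gripped the handle and dragged it until it stopped moving, with 24 N resisting. The last picture from the robot's wrist camera showed the cover still open, and its handle was found within about 1 cm of the fully open position.

**Gauge:** I tipped it to about 26° against the bench in a light grip, then moved it onto the nipple along the nipple's axis. The force first resisted, then pulled in as the coupler snapped, then rose at a hard stop.

**Last checks before hand-in:**
- **Push:** steady at about 23 N in the direction of the nipple's axis. That is far more than the pin's spring gives, so I take the coupler to be resting on the washer.
- **Grip:** set to 40 N, with the fingers 29 mm apart.
- **Tilt:** about 26.5° measured by camera overlay, against 25° wanted.
- **Mouth height (weak check):** my camera-based estimate put the mouth 2.6 mm above the seat rather than 0, and the limit is 3 mm. I put this down to the roughly 2–3 mm measuring error and relied on the hard stop.
- **Disagreeing check:** the trained network's estimate of the gauge's grip point was about 3 cm inconsistent between cameras, because one camera mistook another object for it. I ignored that estimate.

The pin's travel can't be read directly. I didn't re-measure the bench items at the end, but nothing touched them.

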